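Gauge a bushing and hold the inspection slide at its index

TASK

Two brass bushings of the same outside size stand on the bench, but only one has a bore wide enough for the gauge pin on the little spring-loaded inspection slide. Slip that one over the pin, right down onto the carriage, and let go of it; then draw the carriage out by its black knob until the scribed line through the pin is level with the point of the index clip on the rail. Finish while still holding the knob there against the spring, and do not push the bottle, stone, disc or pot about.

Things in the scene. Friction and masses are not known exactly. Their poses are not given: they have to be found in the camera images.
- wide_bush_centre (a point): Centre (half-way up) of the bushing that fits: a plain upright brass tube, 28 mm outside, 32 mm tall, bore 14.5 mm. Loose, about 60 g, standing on the bench at the robot's right; its z axis runs along the bore. It may change places with the narrow one.
- narrow_bush_centre (a point): Centre of the bushing that does not fit: the same brass tube outside (28 mm, 32 mm tall), bore only 8 mm.
- slide_bed: Bed of the inspection slide, fixed to the bench: dark steel plate 200 x 84 mm with two steel side rails whose tops are 22 mm above the bench, and an end block at the far end (31 mm tall). Origin: centre of its underside, on the bench. Its x axis runs along the slide, away from the robot; the carriage is pulled along its -x. The bed's place and yaw vary.
- carriage (a joint): Travel of the aluminium carriage (108 x 51 mm, top face 26 mm above the bench) from its home stop, in m: 0 = home, grows as it is pulled out along the bed's -x, stops at 0.07. A spring always draws it home: 3 N at home, rising by 0.6 N per cm. It runs easily and does not stay where it is left.
- pin_seat (a point): On the axis of the upright steel gauge pin that stands on the carriage and moves with it, 16 mm above the carriage's top face: where the centre of a fully seated bushing lies. The pin is 11 mm thick, its tip is tapered over the last 8 mm and ends 38 mm above the carriage's top face. A thin dark line is scribed across the carriage through the pin's axis.
- knob_centre (a point): Centre of the black pull knob, an upright cylinder of 22 mm diameter and 27 mm height on a 10 mm stem, on the carriage 60 mm nearer the robot (along the bed's -x) than the pin. The knob's top is 75 mm above the bench, its centre 62 mm, its underside 48 mm. (The rules call the knob carriage_c3 and its stem carriage_c2.)
- index_point (a point): The point of the index clip, a small dark steel saddle (12 mm long, with a brass point and a screw head, top 31 mm above the bench) fixed on the right-hand rail. Its place along the rail varies: the carriage must travel about 33 to 58 mm. x axis like the bed's: the carriage is at the mark when the pin and this point have the same position along the bed's x axis. The point lies 22 mm to the side (-y of the bed) of the slide's middle line.
- dropper: Dropper bottle, 30 x 30 x 86 mm, loose on the bench at the far right; to be left alone. Origin: centre of its underside.
- stone: Pumice stone, 32 x 48 x 23 mm, loose at the far right; to be left alone. Origin: centre of its underside.
- disc: Flat round disc, 32 mm across, 10 mm high, loose at the left; to be left alone. Origin: centre of its underside.
- pot: Glue pot with a black cap, 42 mm across, 54 mm tall, loose at the left; to be left alone. Origin: centre of its underside.

How it is judged:
On the way, in this order (a step that is already met when the one before it is completed fails the run):
1. the wide bushing is right down on the gauge pin and let go, the carriage still near home (distance between wide_bush_centre and pin_seat below 0.004 m and contact force between the fingers and wide_bush below 0.1 N and value of joint carriage below 0.02 m), for 0.2 s.
2. the carriage is drawn out so that the pin is level with the index point, held by the knob (x of pin_seat in the frame of index_point between -0.005 and 0.005 m and (contact force between the fingers and carriage_c3 above 1.5 N or contact force between the fingers and carriage_c2 above 1.5 N)), for 0.3 s.
At the end, for the whole second after the job is handed in: The carriage stands still with the pin within 5 mm of the index point along the bed, held by the fingers on the black knob; the wide bushing sits on the pin within 4 mm of fully down, upright, not touched by the fingers (all of step 2 and velocity of joint carriage between -0.01 and 0.01 m/s and distance between wide_bush_centre and pin_seat below 0.004 m and angle between wide_bush_centre's own z axis and vertical below 0.15 rad and contact force between the fingers and wide_bush below 0.1 N); the arm keeps its last pose, push and grip.
It fails at once if the bottle, stone, disc or pot is pushed more than 3 cm (distance of any of dropper, stone, disc, pot from where it was at the start of the episode above 0.03 m).
It also fails if it takes over 48 s, if anything falls off the work surface, if the arm or the gripper's body presses on something with over 40 N, if the wrist force passes 120 N, or if a joint passes its speed limit or range.

ROBOT

A 6-joint arm with a two-finger parallel gripper is mounted at the origin on the work surface; the furniture and walls round the work are solid. World frame = base frame: x ahead of the robot, y to its left, z up, the work surface at z = 0. Lengths are in m, angles in rad, forces in N, time in s.
With the tool pointing down it reaches from about 0.25 to 0.725 m from the base axis. Payload 4 kg.
Tool frame: the origin (TCP) lies midway between the tips of the shut fingers; the grasp point (between the pads) lies 19 mm behind it; z points along the fingers, y is the line along which they close (so a half turn about z gives the same grasp; the last joint's range is limited). The gripper opens to 85 mm and grips with 20 to 120 N. Pads are 22 mm wide; open, the fingers measure 114 mm over their backs; the gripper's body (76 mm by 85 mm) begins 54 mm behind the grasp point. The pads swing forward as they close: fully open they stand 13 mm farther back than shut.
Start: joints at [-1.26, 0.241, 0.005, 1.335, 0, 1.571], TCP at [0.153, -0.476, 0.231] pointing down, gripper open.
Joint ranges: [-2.72, 2.72], [-1.05, 1.87], [-1.09, 1.28], [-1.99, 2.15], [-1.42, 1.44], [-3.14, 3.14]. Speed limits (rad/s): [2.79, 2.79, 3.14, 3.14, 3.14, 3.14].

INTERFACE

Orientations are given as a unit quaternion [x, y, z, w].
In Python, from cell import manip gives the robot as it stands. The module is installed in compiled form; this text tells all that it offers.
- The arm moves only by the tool servo_tool, never from a script. Its argument "increments" is a list of rows, each a list of 3 entries, a list of its own where there are three numbers: the shift along the world's x, y, z in m, then the turn, a rotation vector about the world's x, y, z in degrees, then the opening, from 0 (shut) to 1 (fully open). In form: [[[x, y, z], [ax, ay, az], gripper], ...]. A call has 1 to 8 rows; each row is the pose to reach, as a shift and turn from the pose commanded when the call began; what a row does not reach only later rows make up. A row lasts 1/12 s, in which the tool goes at most 41.7 mm and 7.16 degrees, less where a joint would pass 70% of its speed; a pose out of reach is approached as far as the arm can. A call with a gripper value outside its range is refused whole. The fingers move at their own pace and stop on an object; "force" is the grip in N (left out, the last holds). Time passes only in rows, so rows that repeat a pose let the fingers close. It gives the time, the measured TCP pose, the force, the opening and the grip force at its end, in the units of the state.
- manip.sense(): the state, without advancing time (a new reading comes with each control period).
- manip.camera(name): name is "scene" or "top" or "wrist"; returns the picture (480x640x3 uint8, blue, green, red); there is no depth.
- manip.camera_params(name): a dict with "K" (3x3 intrinsics, pixels), "pose" (4x4, takes a point from camera to world coordinates). Camera axes: x right, y up, looking along -z (the intrinsics and any distortion apply to the point x, -y, -z); pixel columns grow to the right and rows downward; lengths in m; the calibration is good to about 2 mm. A picture is of the moment at which its call begins: read the wrist's pose just before it. camera_params takes no time and is no camera call; for the wrist camera it gives the pose at the moment of the call.
- manip.finish_job(): hands the job in; it is judged then, once.
Trained networks look in the newest picture that a camera, given by its name, has taken for a name from the list of things; names that differ only in an ending like _2 or _b are one class to them, and where a whole thing is asked for, a point or a joint stands for the part that bears it (a point fixed in the world has none). Each returns a list of dicts, best first, with "confidence" (0 to 1); they miss things now and then, are a little off and sometimes report something else, mostly with a low value. They report only what shows in the picture. A call takes as long as a camera call.
- manip.look_for(camera, target): "rect" ([left, top, right, bottom] in pixels, round what is visible of it).
- manip.silhouettes(camera, target): "pixels" (480x640 bool, what is visible of it) and "rect" ([left, top, right, bottom] in pixels, round what is visible of it).
- manip.landmark_of(camera, target): "at" ([column, row] in pixels: a listed point, or the origin of a listed thing).
The state is a dict: "time": time; "qpos": joint angles; "qd": joint speeds; "joint_torque": joint torques, N m; "ee_pos": TCP position; "ee_rot": TCP orientation; "force": force on the tool from outside, world axes, zero at the start; "torque": the same for the moment, N m; "finger_gap": finger opening in m; "finger_force": force on a finger pad.
Only numpy, scipy, OpenCV 4.12 (cv2) and the standard library are available. Lean on these libraries where they do the work, as an engineer would, in place of code of your own. Each camera call takes 0.05 s, during which the arm holds its last target. There are 200 camera calls.

## Working session

There is one attempt and no reset: what is moved stays moved. The work goes in short steps, Python scripts to look and compute and a tool call to move; the robot and the scene stay as the last step left them, time stands still between calls to the robot, and variables do not carry over. Pictures are saved under pics/ and viewed, at most 10 in all, crops included, and the job is handed in when it is done.

Besides the shell and the picture viewer there is one more tool, called after "Emit:" as a command line: name --argument value ..., lists and objects as JSON in quotes. servo_tool: Moves the arm, as the interface text tells. Its arguments: {"type":"object","properties":{"increments":{"type":"array"},"force":{"type":"number"}},"required":["increments"]}

```bash
mkdir -p pics; cat > h.py <<'E'
import numpy as np, cv2
from cell import manip
def ray(cam,px,P=None):
    P=P or manip.camera_params(cam); K=np.array(P["K"]); T=np.array(P["pose"])
    d=np.linalg.inv(K)@[px[0],px[1],1]; d=np.array([d[0],-d[1],-d[2]])
    return T[:3,3],T[:3,:3]@d
def atz(cam,px,z,P=None):
    o,d=ray(cam,px,P); return o+d*(z-o[2])/d[2]
def tri(c1,p1,c2,p2):
    A=np.zeros((3,3));b=np.zeros(3)
    for c,p in((c1,p1),(c2,p2)):
        o,d=ray(c,p);d=d/np.linalg.norm(d);M=np.eye(3)-np.outer(d,d);A+=M;b+=M@o
    return np.linalg.solve(A,b)
E
cat > m.py <<'E'
from h import *
np.set_printoptions(precision=4,suppress=True)
Z=dict(wide_bush_centre=.016,narrow_bush_centre=.016,slide_bed=0,pin_seat=.042,knob_centre=.062,index_point=.028,dropper=0,stone=0,disc=0,pot=0)
for c in("top","scene"):
    im=manip.camera(c); cv2.imwrite(f"pics/{c}0.png",im)
    print(c,manip.camera_params(c).keys(),np.array(manip.camera_params(c)["pose"])[:3,3])
    for n,z in Z.items():
        for r in manip.landmark_of(c,n)[:2]: print(n,np.round(r["at"],1),round(r["confidence"],2),atz(c,r["at"],z))
print(manip.sense()["time"])
E
python3 m.py
```

```text
top dict_keys(['K', 'pose']) [ 0.4159 -0.0481  1.1968]
wide_bush_centre [403.3 224.3] 0.65 [ 0.5817 -0.222   0.016 ]
narrow_bush_centre [371.  262.6] 0.44 [ 0.4962 -0.1483  0.016 ]
slide_bed [301.2 219.2] 0.97 [0.5972 0.0077 0.    ]
pin_seat [304.  193.6] 0.73 [ 0.648  -0.0005  0.042 ]
pin_seat [406.9 222.4] 0.72 [ 0.5822 -0.2262  0.042 ]
knob_centre [299.8 220. ] 0.72 [0.586  0.0078 0.062 ]
index_point [311.3 216.1] 0.47 [ 0.5997 -0.0162  0.028 ]
dropper [414.8 175.9] 0.54 [ 0.696  -0.2534  0.    ]
stone [386.1 168.4] 0.68 [ 0.7141 -0.1879  0.    ]
disc [214.9 296.8] 0.6 [0.4222 0.2016 0.    ]
pot [208.4 219.4] 0.76 [0.5981 0.22   0.    ]
scene dict_keys(['K', 'pose']) [0.0593 0.4096 0.6026]
wide_bush_centre [398.2 218.8] 0.52 [ 0.5848 -0.2274  0.016 ]
narrow_bush_centre [401.9 258.9] 0.5 [ 0.4904 -0.1371  0.016 ]
slide_bed [306.6 272.5] 0.71 [0.5919 0.0146 0.    ]
pin_seat [293.  239.3] 0.95 [0.646  0.0036 0.042 ]
knob_centre [309.2 247.8] 0.59 [0.5862 0.0107 0.062 ]
index_point [313.3 254.1] 0.53 [ 0.5995 -0.0086  0.028 ]
dropper [368.9 194.3] 0.79 [ 0.711  -0.2645  0.    ]
stone [340.2 207.2] 0.63 [ 0.7145 -0.1781  0.    ]
stone [203.8 325.7] 0.38 [0.5995 0.228  0.    ]
disc [278.  387.6] 0.86 [0.4209 0.2028 0.    ]
pot [205.2 323.2] 0.74 [0.6029 0.2235 0.    ]
pot [341.5 209.2] 0.67 [ 0.7067 -0.1751  0.    ]
1.1
```

```bash
ls pics
```

```text
scene0.png
top0.png
```

```bash
python3 - <<'E'
import cv2,numpy as np
a=cv2.imread("pics/top0.png")[140:300,270:440]; b=cv2.imread("pics/scene0.png")[170:300,270:440]
a=cv2.resize(a,None,fx=4.7,fy=3.7,interpolation=cv2.INTER_CUBIC)
cv2.imwrite("pics/c1.png",a)
cv2.imwrite("pics/c2.png",cv2.resize(b,None,fx=4.5,fy=4.5,interpolation=cv2.INTER_CUBIC))
E
```

```text
(no output)
```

View pics/c1.png

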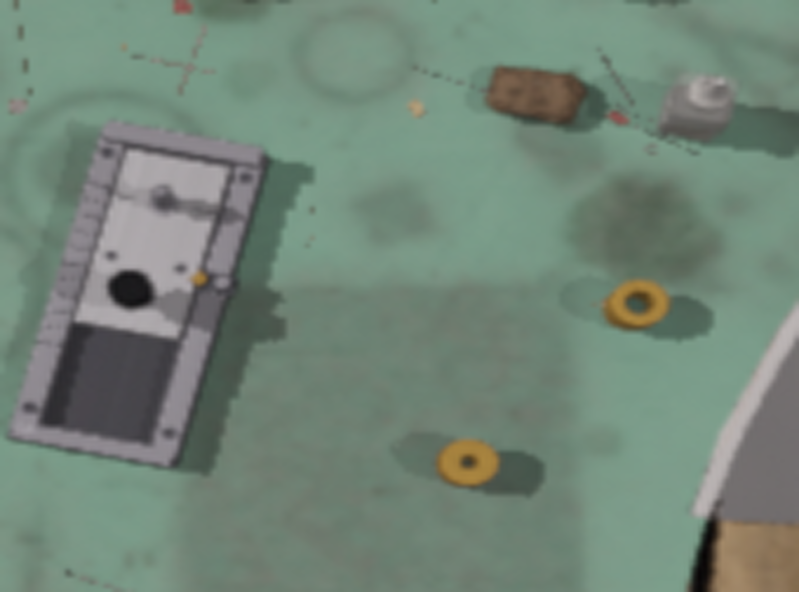

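View pics/c2.png

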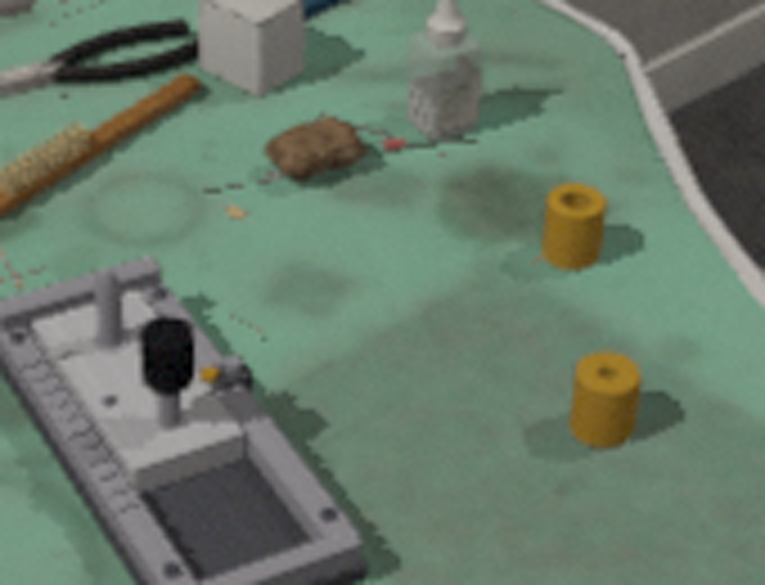

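The bushing at the far right (crop 638,303, about px 405,222 in the top view) has the wide bore. The near one (crop 468,462) has the small hole. The slide leans to the right, with the clip at crop 200–225,280.

```bash
python3 - <<'E'
from h import *
from scipy.spatial.transform import Rotation as R
np.set_printoptions(precision=4,suppress=True)
f=lambda u,v:(270+u/4.7,140+v/3.7)
def yaw(a,b,z):
    d=atz("top",f(*b),z)-atz("top",f(*a),z); return np.degrees(np.arctan2(d[1],d[0])),np.linalg.norm(d)
print(yaw((175,465),(265,150),.022),yaw((12,435),(108,125),.022),yaw((30,407),(108,152),.022),yaw((169,433),(246,177),.022))
print("wide",atz("top",f(638,303),.032), tri("top",(403.3,224.3),"scene",(398.2,218.8)))
print("pin",tri("top",(304,193.6),"scene",(293,239.3)),"knob",tri("top",(299.8,220),"scene",(309.2,247.8)),"idx",tri("top",(311.3,216.1),"scene",(313.3,254.1)))
s=manip.sense(); print(s["ee_pos"],R.from_quat(s["ee_rot"]).as_matrix(),s["time"],s["finger_gap"])
P=manip.camera_params("wrist");print(np.array(P["pose"]),P["K"])
E
```

```text
(np.float64(-12.784122814313722), np.float64(0.19688587652432585)) (np.float64(-13.367889432354948), np.float64(0.19505049579218647)) (np.float64(-13.229802193420552), np.float64(0.1603527816899943)) (np.float64(-13.390228843699699), np.float64(0.16044779658867475))
wide [ 0.5848 -0.2252  0.032 ] [ 0.5806 -0.2216  0.0211]
pin [0.6494 0.0003 0.0381] knob [0.5871 0.0087 0.0602] idx [ 0.6025 -0.0141  0.0226]
[ 0.1529 -0.476   0.2313] [[ 0.9521  0.3058  0.    ]
 [ 0.3058 -0.9521  0.    ]
 [ 0.     -0.     -1.    ]] 1.1 0.08525142085787325
[[ 0.3052  0.9139  0.2677  0.2205]
 [-0.9523  0.293   0.0854 -0.4532]
 [-0.0004 -0.281   0.9597  0.3737]
 [ 0.      0.      0.      1.    ]] [[360.6748   0.     317.058 ]
 [  0.     360.6748 245.3392]
 [  0.       0.       1.    ]]
```

Emit:
servo_tool --increments '[[[0.035,0.02,0],[0,0,-6],1],[[0.07,0.04,0],[0,0,-12],1],[[0.105,0.06,0],[0,0,-18],1],[[0.14,0.08,0],[0,0,-24],1],[[0.175,0.1,0],[0,0,-31],1],[[0.21,0.12,0],[0,0,-31],1],[[0.245,0.14,0],[0,0,-31],1],[[0.28,0.16,0],[0,0,-31],1]]' --force 40

```text
time: 1.77
ee_pos: [0.4323, -0.316, 0.2315]
ee_rot: [0.993, -0.115, 0.0, 0.0]
force: [1.1, -0.4, -0.0]
finger_gap: 0.0855
finger_force: 0.0
```

Emit:
servo_tool --increments '[[[0.035,0.02,-0.01],[0,0,0],0.8],[[0.07,0.04,-0.03],[0,0,0],0.8],[[0.105,0.06,-0.05],[0,0,0],0.8],[[0.13,0.08,-0.08],[0,0,0],0.8],[[0.148,0.092,-0.1],[0,0,0],0.8],[[0.148,0.092,-0.11],[0,0,0],0.8],[[0.148,0.092,-0.11],[0,0,0],0.8],[[0.148,0.092,-0.11],[0,0,0],0.8]]'

```text
time: 2.43
ee_pos: [0.578, -0.2252, 0.1206]
ee_rot: [0.993, -0.115, -0.001, -0.0]
force: [-0.1, -0.2, 0.7]
finger_gap: 0.0683
finger_force: 0.0
```

```bash
cat > w.py <<'E'
import sys
from h import *
from scipy.spatial.transform import Rotation as R
np.set_printoptions(precision=4,suppress=True)
Z=dict(wide_bush_centre=.016,narrow_bush_centre=.016,pin_seat=.042,knob_centre=.062,index_point=.028,slide_bed=0)
s=manip.sense();M=R.from_quat(s["ee_rot"]).as_matrix();print(s["time"],s["ee_pos"],"yaw",np.degrees(np.arctan2(M[1,0],M[0,0])),M[2,2],s["finger_gap"])
P=manip.camera_params("wrist")
im=manip.camera("wrist");cv2.imwrite(f"pics/{sys.argv[1]}.png",im)
for n in sys.argv[2:]:
    for r in manip.landmark_of("wrist",n)[:2]: print(n,np.round(r["at"],1),round(r["confidence"],2),atz("wrist",r["at"],Z[n],P))
E
python3 w.py w1 wide_bush_centre; python3 - <<'E'
E
```

```text
2.4333 [ 0.578  -0.2252  0.1206] yaw -13.184163791622945 -0.9999968534355497 0.06827763202260913
wide_bush_centre [311.  230.4] 0.84 [ 0.5881 -0.2221  0.016 ]
wide_bush_centre [ 16.6 283.5] 0.45 [ 0.5985 -0.0016  0.016 ]
```

View pics/w1.png

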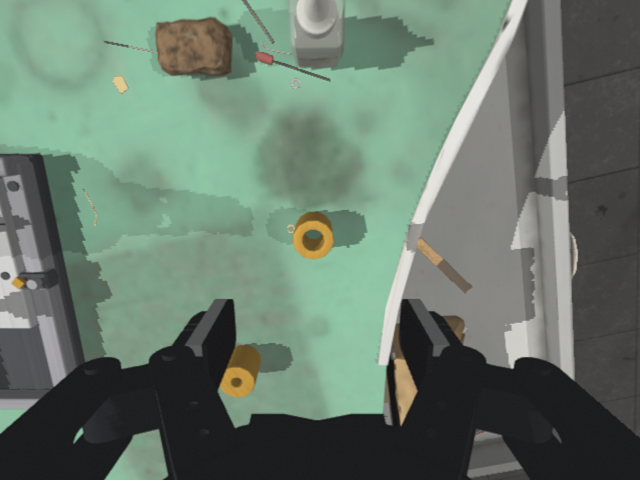

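The wrist view shows the wide bushing at about (313,237), clear of everything, with the narrow one at (240,372).

```bash
python3 - <<'E'
from h import *
np.set_printoptions(precision=4,suppress=True)
im=cv2.imread("pics/w1.png");h=cv2.cvtColor(im,cv2.COLOR_BGR2HSV)
c=h[200:275,280:350]; m=((c[...,0]>10)&(c[...,0]<30)&(c[...,1]>130)).astype(np.uint8)
n,l,st,ce=cv2.connectedComponentsWithStats(m);i=1+st[1:,4].argmax();m=(l==i).astype(np.uint8)
cs,hi=cv2.findContours(m,cv2.RETR_CCOMP,cv2.CHAIN_APPROX_NONE)
P=manip.camera_params("wrist")
for k,q in zip(cs,hi[0]):
    if len(k)<15: continue
    (u,v),r=cv2.minEnclosingCircle(k);x,y,w,hh=cv2.boundingRect(k);p=(x+w/2+280-.5,y+hh/2+200-.5)
    print(q[3],len(k),p,w,hh,atz("wrist",p,.032,P),atz("wrist",p,.016,P))
# project model silhouettes for candidate centre
K=np.array(P["K"]);T=np.array(P["pose"])
def pr(X):
    q=(X-T[:3,3])@T[:3,:3];q=q*[1,-1,-1];q=q@K.T;return q[:,:2]/q[:,2:]
ys,xs=np.nonzero(m);bb=np.array([xs.min()+280,ys.min()+200,xs.max()+280,ys.max()+200])-[.5,.5,-.5,-.5]
from scipy.optimize import least_squares
a=np.linspace(0,6.283,60);ci=np.c_[.014*np.cos(a),.014*np.sin(a)]
def f(c):
    q=pr(np.vstack([np.c_[ci+c,np.full(60,z)] for z in(0,.032)]));return np.r_[q.min(0),q.max(0)]-bb
r=least_squares(f,[.583,-.224],diff_step=1e-4);print(r.x,r.fun,bb)
E
```

```text
-1 124 (313.0, 235.0) 41 47 [ 0.5893 -0.2252  0.032 ] [ 0.5853 -0.224   0.016 ]
0 41 (313.0, 234.0) 19 11 [ 0.59   -0.2253  0.032 ] [ 0.586  -0.2242  0.016 ]
[ 0.5861 -0.2244] [-0.3517 -1.147   0.3521  1.1035] [292.5 211.5 333.5 258.5]
```

Emit:
servo_tool --increments '[[[0.008,0.001,-0.035],[0,0,0],0.7],[[0.008,0.001,-0.07],[0,0,0],0.7],[[0.008,0.001,-0.1],[0,0,0],0.7],[[0.008,0.001,-0.112],[0,0,0],0.7],[[0.008,0.001,-0.112],[0,0,0],0.7]]'

```text
time: 2.95
ee_pos: [0.5842, -0.2245, 0.0073]
ee_rot: [0.993, -0.116, -0.002, -0.001]
force: [-0.1, 1.2, -0.2]
finger_gap: 0.06
finger_force: 0.0
```

Emit:
servo_tool --increments '[[[0.001,0,0],[0,0,0],0.6],[[0.001,0,0],[0,0,0],0.4],[[0.001,0,0],[0,0,0],0.2],[[0.001,0,0],[0,0,0],0.1],[[0.001,0,0],[0,0,0],0.1],[[0.001,0,0],[0,0,0],0.1],[[0.001,0,0],[0,0,0],0.1],[[0.001,0,0],[0,0,0],0.1]]'

```text
time: 3.62
ee_pos: [0.5901, -0.2254, 0.0126]
ee_rot: [0.993, -0.115, 0.003, 0.001]
force: [-0.3, -0.4, 6.4]
finger_gap: 0.0269
finger_force: 39.2
```

Emit:
servo_tool --increments '[[[0,0,0.03],[0,0,0],0.1],[[0,0,0.07],[0,0,0],0.1],[[0,0,0.11],[0,0,0],0.1],[[0,0,0.11],[0,0,0],0.1],[[0,0,0.11],[0,0,0],0.1]]'

```text
time: 4.03
ee_pos: [0.5907, -0.2252, 0.1244]
ee_rot: [0.993, -0.115, 0.005, 0.001]
force: [-0.9, -0.2, -1.3]
finger_gap: 0.0266
finger_force: 39.7
```

```bash
python3 w.py w2 wide_bush_centre;python3 -c "
from h import *
s=manip.sense();print(s['ee_pos'],s['time'],s['force'],s['finger_gap'])"
```

```text
4.0333 [ 0.5907 -0.2252  0.1244] yaw -13.1828342990088 -0.9999527510532147 0.02657075304160425
wide_bush_centre [315.8 320.8] 0.86 [ 0.5308 -0.2093  0.016 ]
[ 0.58764694 -0.22409108  0.11961804] 4.1333 [-0.63558628  0.80035479 -1.16549865] 0.02647130581361582
```

View pics/w2.png

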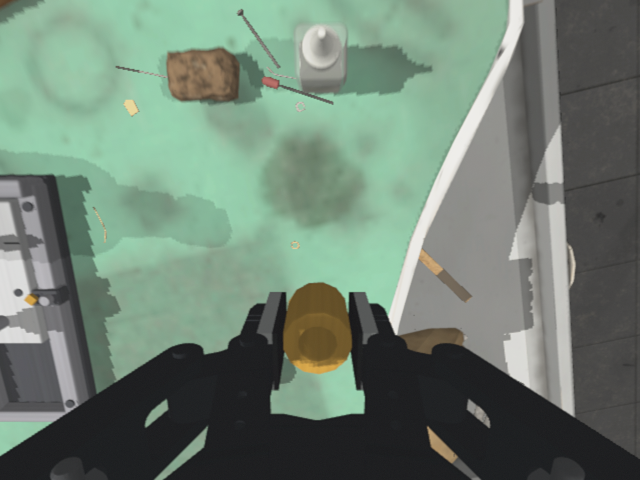

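```bash
cat > fit.py <<'E'
from h import *
from scipy.optimize import least_squares
from scipy.spatial.transform import Rotation as R
np.set_printoptions(precision=4,suppress=True)
s=manip.sense();P=manip.camera_params("wrist");im=manip.camera("wrist")
h=cv2.cvtColor(im,cv2.COLOR_BGR2HSV);m=((h[...,0]>8)&(h[...,0]<32)&(h[...,1]>120)&(h[...,2]>40)).astype(np.uint8)
m[:,:270]=0;m[:,365:]=0;m[:265]=0;m[400:]=0
n,l,st,ce=cv2.connectedComponentsWithStats(m);x,y,w,hh,_=st[1+st[1:,4].argmax()]
bb=np.array([x-.5,y-.5,x+w-.5,y+hh-.5])
K=np.array(P["K"]);T=np.array(P["pose"])
def pr(X):
    q=(X-T[:3,3])@T[:3,:3];q=(q*[1,-1,-1])@K.T;return q[:,:2]/q[:,2:]
a=np.linspace(0,6.283,60)
def f(c):
    q=pr(np.vstack([np.c_[.014*np.cos(a)+c[0],.014*np.sin(a)+c[1],np.full(60,c[2]+z)] for z in(-.016,.016)]));return np.r_[q.min(0),q.max(0)]-bb
r=least_squares(f,s["ee_pos"],diff_step=1e-4)
M=R.from_quat(s["ee_rot"]).as_matrix()
print(s["time"],s["ee_pos"],bb,"bush",r.x,r.fun,"in tool",M.T@(r.x-s["ee_pos"]), "M",M[2], s["force"])
E
python3 fit.py
```

```text
4.1333 [ 0.5876 -0.2241  0.1196] [282.5 282.5 351.5 373.5] bush [ 0.579  -0.2211  0.1162] [ 0.1613 -0.1437 -0.1616  0.1248] in tool [-0.0091 -0.001   0.0034] M [ 0.0004  0.     -1.    ] [-0.6356  0.8004 -1.1655]
```

Emit:
servo_tool --increments '[[[0,0.04,0.02],[0,0,0],0.1],[[-0.005,0.08,0.02],[0,0,0],0.1],[[-0.01,0.12,0.02],[0,0,0],0.1],[[-0.015,0.16,0.02],[0,0,0],0.1],[[-0.018,0.2,0.02],[0,0,0],0.1],[[-0.018,0.23,0.02],[0,0,0],0.1],[[-0.018,0.24,0.02],[0,0,0],0.1],[[-0.018,0.24,0.02],[0,0,0],0.1]]'

```text
time: 4.85
ee_pos: [0.5551, -0.0843, 0.1387]
ee_rot: [0.996, -0.083, 0.0, -0.016]
force: [0.2, 0.4, -0.1]
finger_gap: 0.0267
finger_force: 39.7
```

Emit:
servo_tool --increments '[[[0,0,0],[0,0,0],0.1],[[0,0,0],[0,0,0],0.1],[[0,0,0],[0,0,0],0.1]]'

```text
time: 5.1
ee_pos: [0.5558, -0.0846, 0.1393]
ee_rot: [0.996, -0.084, 0.001, -0.016]
force: [0.2, -0.2, -0.9]
finger_gap: 0.0265
finger_force: 39.7
```

```bash
python3 w.py w3 pin_seat knob_centre index_point slide_bed; python3 fit.py; python3 - <<'E'
from h import *
np.set_printoptions(precision=4,suppress=True)
p={}
for c in("top","scene"):
    im=manip.camera(c);cv2.imwrite(f"pics/{c}3.png",im)
    for n in("wide_bush_centre","pin_seat","index_point"):
        for r in manip.landmark_of(c,n)[:2]: print(c,n,r["at"],r["confidence"]);p.setdefault((c,n),r["at"])
for n in("wide_bush_centre","pin_seat","index_point"): 
    if ("top",n) in p and ("scene",n) in p: print(n,tri("top",p["top",n],"scene",p["scene",n]))
E
```

```text
5.1 [ 0.5558 -0.0846  0.1393] yaw -9.597224521933464 -0.9994767990298538 0.02648480825046173
pin_seat [169.1 134.6] 0.8 [0.6454 0.001  0.042 ]
knob_centre [157.8 228.4] 0.9 [0.5899 0.0159 0.062 ]
index_point [208.7 195.6] 0.65 [ 0.6017 -0.0095  0.028 ]
slide_bed [192.6 204.4] 0.65 [0.5944 0.0151 0.    ]
5.35 [ 0.5557 -0.084   0.1393] [282.5 282.5 351.5 373.5] bush [ 0.5468 -0.0819  0.1359] [ 0.1674 -0.1485 -0.1663  0.129 ] in tool [-0.0091 -0.0005  0.0034] M [-0.0009 -0.0325 -0.9995] [-0.9173  0.2995 -0.2481]
top pin_seat [306.3, 192.8] 0.95
scene wide_bush_centre [362.7, 201.5] 0.79
scene wide_bush_centre [279.2, 390.9] 0.57
scene pin_seat [293.9, 238.3] 0.59
scene index_point [206.7, 321.8] 0.75
scene index_point [315.1, 253.3] 0.58
pin_seat [ 0.6519 -0.0044  0.0366]
```

View pics/w3.png

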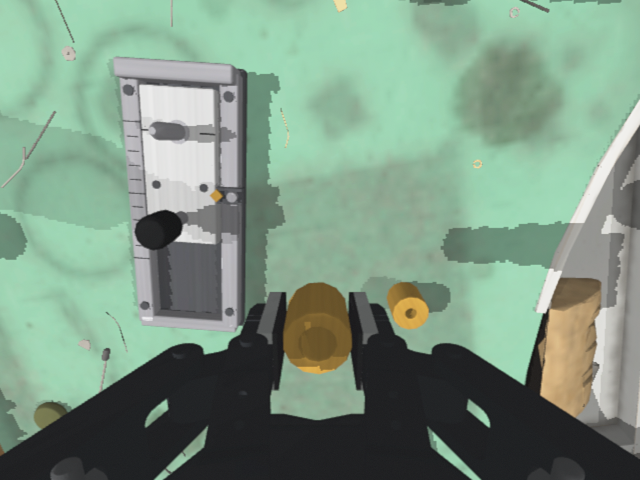

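```bash
python3 - <<'E'
from h import *
np.set_printoptions(precision=4,suppress=True)
s=manip.sense();print(s["qpos"],s["time"],s["ee_pos"],s["ee_rot"])
for z in(.130,.136,.142):print(z,atz("scene",(362.7,201.5),z))
f=lambda P:None
P=manip.camera_params("wrist")
print("tip",atz("wrist",(153,130),.064,P),"line",atz("wrist",(170,134),.026,P))
# line across: from (148,132)... (216,135)
a=cv2.resize(cv2.imread("pics/w3.png")[50:330,100:260],None,fx=3.4,fy=2.1,interpolation=3)[:,:]
b=cv2.resize(cv2.imread("pics/scene3.png")[150:270,260:440],None,fx=4.4,fy=4.4,interpolation=3)
cv2.imwrite("pics/c4.png",b)
E
```

```text
[-0.1671  0.4167  0.0093  1.1644  0.0325  3.1406] 5.8 [ 0.5556 -0.0837  0.1393] [ 0.9964 -0.0829  0.0008 -0.0162]
0.13 [ 0.5605 -0.094   0.13  ]
0.136 [ 0.5542 -0.0876  0.136 ]
0.142 [ 0.5478 -0.0812  0.142 ]
tip [0.6472 0.0015 0.064 ] line [0.6466 0.0081 0.026 ]
```

View pics/c4.png

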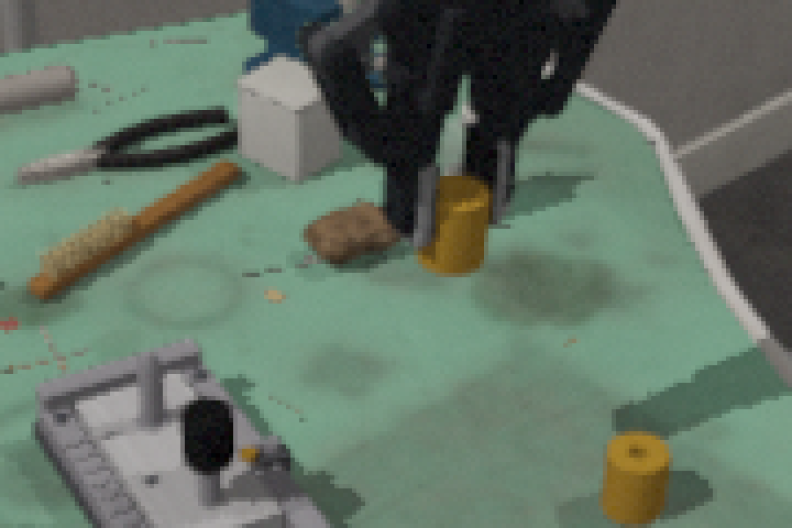

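The arm stopped because joint 6 is at its limit (3.14). I'll turn the tool back to a positive yaw (about +8°), which is still fine for the grasps.

Emit:
servo_tool --increments '[[[0,0,0.02],[0,0,6],0.1],[[0,0,0.02],[0,0,12],0.1],[[0,0,0.02],[0,0,17.6],0.1],[[0,0,0.02],[0,0,17.6],0.1],[[0,0,0.02],[0,0,17.6],0.1]]'

```text
time: 6.22
ee_pos: [0.5555, -0.0837, 0.1593]
ee_rot: [0.997, 0.069, -0.002, -0.016]
force: [0.3, -0.9, 1.0]
finger_gap: 0.0264
finger_force: 39.7
```

```bash
cat > st.py <<'E'
from h import *
from scipy.spatial.transform import Rotation as R
np.set_printoptions(precision=4,suppress=True)
s=manip.sense();print(s["time"],s["qpos"],s["ee_pos"],s["force"],s["finger_gap"],s["finger_force"])
Rc=R.from_quat(s["ee_rot"]);M=Rc.as_matrix();print("yaw",np.degrees(np.arctan2(M[1,0],M[0,0])),"z",M[:,2])
for y in (8,):
    Rt=R.from_euler("z",y,degrees=True)*R.from_matrix(np.diag([1,-1,-1]));print(y,(Rt*Rc.inv()).as_rotvec(degrees=True))
E
python3 st.py
```

```text
6.2167 [-0.1662  0.4098  0.0532  1.225   0.0307  2.8367] [ 0.5555 -0.0837  0.1593] [ 0.2802 -0.8955  1.0083] 0.026400056329237385 39.74070657044649
yaw 7.937849153362909 z [-0.0056  0.0321 -0.9995]
8 [-1.8366 -0.3243  0.0632]
```

Emit:
servo_tool --increments '[[[0.02,0.02,0],[-1.8,-0.3,0],0.1],[[0.045,0.04,0],[-1.8,-0.3,0],0.1],[[0.07,0.06,0],[-1.8,-0.3,0],0.1],[[0.09,0.08,-0.01],[-1.8,-0.3,0],0.1],[[0.096,0.085,-0.03],[-1.8,-0.3,0],0.1],[[0.096,0.085,-0.05],[-1.8,-0.3,0],0.1],[[0.096,0.085,-0.05],[-1.8,-0.3,0],0.1],[[0.096,0.085,-0.05],[-1.8,-0.3,0],0.1]]'

```text
time: 6.88
ee_pos: [0.6499, 0.0014, 0.1074]
ee_rot: [0.998, 0.07, -0.003, -0.0]
force: [-0.0, -0.4, -0.1]
finger_gap: 0.0269
finger_force: 39.7
```

Emit:
servo_tool --increments '[[[0,0,0],[0,0,0],0.1],[[0,0,0],[0,0,0],0.1]]'

```text
time: 7.05
ee_pos: [0.6523, 0.0008, 0.1111]
ee_rot: [0.998, 0.07, 0.001, -0.0]
force: [-0.7, -0.4, -0.4]
finger_gap: 0.0266
finger_force: 39.7
```

```bash
python3 st.py; python3 w.py w5 pin_seat; python3 - <<'E'
import cv2,numpy as np
from cell import manip
s=manip.camera("scene");cv2.imwrite("pics/scene5.png",s);w=cv2.imread("pics/w5.png")
a=cv2.resize(s[160:270,230:350],(545,500),interpolation=3);b=cv2.resize(w[250:400,270:360],(255,425),interpolation=3)
o=np.zeros((500,800,3),np.uint8);o[:,:545]=a;o[:425,545:]=b;cv2.imwrite("pics/c5.png",o)
E
```

```text
7.05 [0.0009 0.6084 0.2509 1.211  0.0006 3.0029] [0.6523 0.0008 0.1111] [-0.6547 -0.351  -0.397 ] 0.02660088571346973 39.740305580198765
yaw 7.999244445941842 z [ 0.0023  0.0006 -1.    ]
8 [-0.0355  0.1335  0.0007]
7.05 [0.6523 0.0008 0.1111] yaw 7.999244445941842 -0.9999970939907997 0.02660088571346973
pin_seat [317.4 268.7] 0.91 [0.6465 0.0009 0.042 ]
pin_seat [281.3 363. ] 0.67 [0.5762 0.0157 0.042 ]
```

View pics/c5.png

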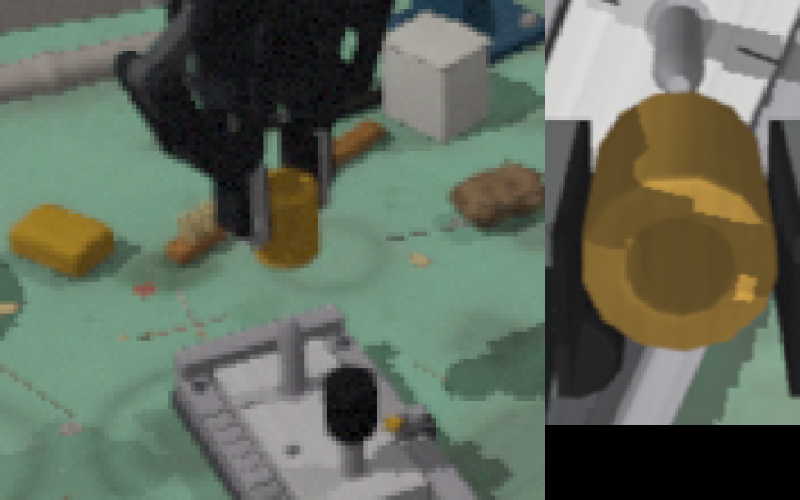

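The pin tip shows just ahead of the bushing, at wrist px (317.6,280), and the bushing's bore mouth is at (317.6,343.5). They are in line sideways.

```bash
python3 - <<'E'
from h import *
np.set_printoptions(precision=4,suppress=True)
P=manip.camera_params("wrist");s=manip.sense();print(s["ee_pos"],s["time"])
print("cam",np.array(P["pose"])[:3,3])
print("tip",atz("wrist",(317.6,280),.064,P))
o,d=ray("wrist",(317.6,343.5),P)
for D in(.1425,.145,.1475,.150): print(D,o+d*D)
for z in(.122,.126,.13,.134):print(atz("wrist",(317.6,343.5),z,P))
# scene checks
K=np.array(manip.camera_params("scene")["K"]);T=np.array(manip.camera_params("scene")["pose"])
def pr(X):
    q=(np.array(X)-T[:3,3])@T[:3,:3];q=(q*[1,-1,-1])@K.T;return q[:2]/q[2]
f=lambda u,v:(230+u*120/545,160+v*110/500)
print("scene bush top obs",f(293,180),"bottom obs",f(288,258),"pin tip obs",f(291,325),"pin base",f(292,388))
for z in(.098,.13):print([pr((x,.001,z)) for x in(.643,.647)])
print("pin",pr((.6465,.001,.064)),pr((.6465,.001,.026)))
E
```

```text
[0.6523 0.0008 0.111 ] 7.2
cam [0.7223 0.0117 0.2535]
tip [0.6477 0.001  0.064 ]
0.1425 [0.6461 0.0008 0.1275]
0.145 [0.6447 0.0007 0.1253]
0.1475 [0.6434 0.0005 0.1231]
0.15 [0.6421 0.0003 0.1209]
[0.6428 0.0004 0.122 ]
[0.6452 0.0007 0.126 ]
[0.6476 0.0011 0.13  ]
[0.65   0.0014 0.134 ]
scene bush top obs (294.51376146788994, 199.6) bottom obs (293.41284403669727, 216.76) pin tip obs (294.07339449541286, 231.5) pin base (294.29357798165137, 245.36)
[array([293.628 , 215.6506]), array([292.3258, 214.6941])]
[array([292.7718, 201.1486]), array([291.4414, 200.2104])]
pin [293.3807 229.4923] [294.3293 245.0911]
```

Emit:
servo_tool --increments '[[[0.001,0,-0.01],[0,0,0],0.1],[[0.001,0,-0.02],[0,0,0],0.1],[[0.001,0,-0.03],[0,0,0],0.1],[[0.001,0,-0.036],[0,0,0],0.1],[[0.001,0,-0.04],[0,0,0],0.1],[[0.001,0,-0.043],[0,0,0],0.1],[[0.001,0,-0.043],[0,0,0],0.1],[[0.001,0,-0.043],[0,0,0],0.1]]'

```text
time: 7.87
ee_pos: [0.6526, 0.0013, 0.0662]
ee_rot: [0.998, 0.07, -0.0, -0.0]
force: [0.6, -0.2, -0.6]
finger_gap: 0.027
finger_force: 39.7
```

Emit:
servo_tool --increments '[[[0,0,-0.005],[0,0,0],0.1],[[0,0,-0.01],[0,0,0],0.1],[[0,0,-0.015],[0,0,0],0.1],[[0,0,-0.018],[0,0,0],0.1],[[0,0,-0.018],[0,0,0],0.1],[[0,0,-0.018],[0,0,0],0.1]]'

```text
time: 8.37
ee_pos: [0.6522, 0.0012, 0.0478]
ee_rot: [0.998, 0.07, -0.001, -0.0]
force: [0.0, 0.3, -0.9]
finger_gap: 0.027
finger_force: 39.7
```

Emit:
servo_tool --increments '[[[0,0,-0.003],[0,0,0],0.1],[[0,0,-0.006],[0,0,0],0.1],[[0,0,-0.008],[0,0,0],0.1],[[0,0,-0.01],[0,0,0],0.1],[[0,0,-0.01],[0,0,0],0.1],[[0,0,-0.01],[0,0,0],0.1]]'

```text
time: 8.87
ee_pos: [0.6526, 0.0012, 0.0387]
ee_rot: [0.998, 0.07, -0.0, -0.0]
force: [-0.8, 0.6, 1.6]
finger_gap: 0.0266
finger_force: 39.9
```

Emit:
servo_tool --increments '[[[0,0,-0.001],[0,0,0],0.3],[[0,0,-0.001],[0,0,0],0.4],[[0,0,0.0],[0,0,0],0.5],[[0,0,0],[0,0,0],0.55],[[0,0,0],[0,0,0],0.55],[[0,0,0],[0,0,0],0.55],[[0,0,0],[0,0,0],0.55],[[0,0,0],[0,0,0],0.55]]'

```text
time: 9.53
ee_pos: [0.6525, 0.0012, 0.0381]
ee_rot: [0.998, 0.07, -0.0, -0.0]
force: [-0.9, 0.4, -0.5]
finger_gap: 0.0469
finger_force: 0.0
```

Emit:
servo_tool --increments '[[[0,0,0.03],[0,0,0],0.55],[[0,0,0.07],[0,0,0],0.55],[[0,0,0.1],[0,0,0],0.55],[[-0.02,0,0.1],[0,0,0],0.55],[[-0.04,0.01,0.1],[0,0,0],0.55],[[-0.04,0.01,0.1],[0,0,0],0.55],[[-0.04,0.01,0.1],[0,0,0],0.55]]'

```text
time: 10.12
ee_pos: [0.6117, 0.0116, 0.1387]
ee_rot: [0.997, 0.071, -0.0, -0.0]
force: [0.4, -0.4, 0.1]
finger_gap: 0.0469
finger_force: 0.0
```

```bash
python3 w.py w6 wide_bush_centre pin_seat knob_centre index_point slide_bed; python3 st.py
```

```text
10.1167 [0.6117 0.0116 0.1387] yaw 8.113899288061265 -0.9999997116020444 0.0469194274010509
wide_bush_centre [344.5 197.6] 0.59 [ 0.6443 -0.003   0.016 ]
wide_bush_centre [343.2 256.9] 0.45 [ 0.5987 -0.0094  0.016 ]
pin_seat [341.3 199.8] 0.69 [0.6462 0.0014 0.042 ]
knob_centre [308.7 285.1] 0.78 [0.5909 0.0153 0.062 ]
knob_centre [ 50. 206.] 0.22 [0.6203 0.1795 0.062 ]
index_point [343.9 255.7] 0.58 [ 0.6035 -0.0083  0.028 ]
slide_bed [310.  254.7] 0.95 [0.5918 0.0158 0.    ]
slide_bed [344.6 258.7] 0.49 [ 0.5923 -0.0127  0.    ]
10.4167 [0.0177 0.5153 0.1642 1.2201 0.0006 3.0186] [0.6131 0.0111 0.1379] [-0.1073  0.5794 -0.1648] 0.046606235425186465 0.0
yaw 8.06203053504823 z [-0.0004  0.0006 -1.    ]
8 [-0.0316 -0.0243 -0.062 ]
```

View pics/w6.png

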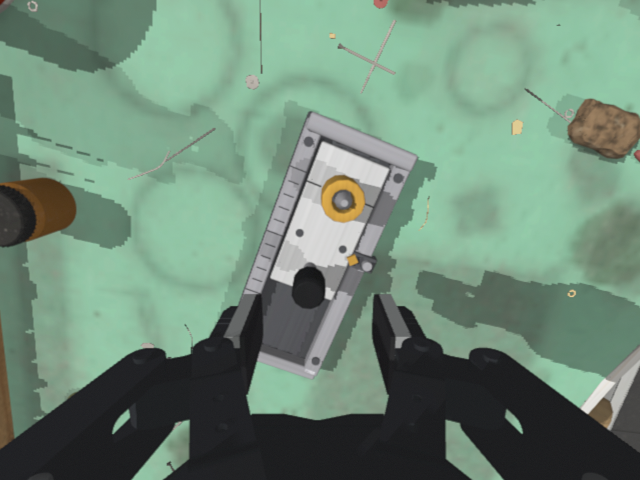

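The bushing (344,200) sits concentric on the pin, down on the carriage, and the fingers are clear. The knob is at (308,287) and the brass index point at about (350,259).

Emit:
servo_tool --increments '[[[-0.022,0.0045,0],[0,0,0],0.6],[[-0.022,0.0045,-0.02],[0,0,0],0.6],[[-0.022,0.0045,-0.05],[0,0,0],0.6],[[-0.022,0.0045,-0.075],[0,0,0],0.6],[[-0.022,0.0045,-0.093],[0,0,0],0.6],[[-0.022,0.0045,-0.093],[0,0,0],0.6],[[-0.022,0.0045,-0.093],[0,0,0],0.6]]'

```text
time: 11.0
ee_pos: [0.5898, 0.0156, 0.0442]
ee_rot: [0.998, 0.07, -0.002, -0.0]
force: [0.2, 0.8, 0.5]
finger_gap: 0.051
finger_force: 0.0
```

```bash
python3 st.py; python3 - <<'E'
from h import *
np.set_printoptions(precision=4,suppress=True)
# pose of wrist cam at w6: rebuild from current via tool offset
from scipy.spatial.transform import Rotation as R
s=manip.sense();P=manip.camera_params("wrist")
def T(p,q):
    A=np.eye(4);A[:3,:3]=R.from_quat(q).as_matrix();A[:3,3]=p;return A
M=R.from_euler("z",8.1,degrees=True)*R.from_matrix(np.diag([1.,-1,-1]))
P["pose"]=T([.6117,.0116,.1387],M.as_quat())@np.linalg.inv(T(s["ee_pos"],s["ee_rot"]))@np.array(P["pose"])
g=lambda p,z:atz("wrist",p,z,P)
pin=g((343.5,201),.064);print("pin",pin,"bush top",g((344,200),.058),"knobtop",g((309,292),.075))
L=[g(p,.022) for p in((308,142),(398,178),(315,360))];d=L[1]-L[2];yaw=np.arctan2(d[1],d[0]);print("yaw",np.degrees(yaw),np.linalg.norm(d))
u=np.array([np.cos(yaw),np.sin(yaw)]);v=np.array([-u[1],u[0]])
for p in((347,258),(352,260)):
    i=g(p,.029);e=(i-pin)[:2];print(i,"travel",-e@u,"side",e@v)
l1=g((313,184),.026);print("line",(l1-pin)[:2]@u,(l1-pin)[:2]@v)
E
```

```text
11.0 [ 0.0261  0.5577 -0.0294  0.9869  0.0007  3.027 ] [0.5898 0.0156 0.0442] [0.1723 0.8314 0.504 ] 0.05097566749213323 0.0
yaw 8.061609038032673 z [-0.0033  0.0006 -1.    ]
8 [-0.0336 -0.1884 -0.0615]
pin [0.649  0.0019 0.064 ] bush top [0.6488 0.0011 0.058 ] knobtop [0.5918 0.015  0.075 ]
yaw -13.659630348493902 0.15975245783137235
[ 0.6024 -0.0108  0.029 ] travel 0.042294893021364265 side -0.023326972900546715
[ 0.6014 -0.0147  0.029 ] travel 0.042358763330870915 side -0.027357982205002206
line -0.0016272915103845579 0.01966027807067921
```

Emit:
servo_tool --increments '[[[0.001,0,0],[0,0,0],0.3],[[0.001,0,0],[0,0,0],0.1],[[0.001,0,0],[0,0,0],0.0],[[0.001,0,0],[0,0,0],0.0],[[0.001,0,0],[0,0,0],0.0],[[0.001,0,0],[0,0,0],0.0],[[0.001,0,0],[0,0,0],0.0],[[0.001,0,0],[0,0,0],0.0]]' --force 50

```text
time: 11.67
ee_pos: [0.5935, 0.0149, 0.0474]
ee_rot: [0.998, 0.07, 0.002, 0.001]
force: [1.0, -4.4, 5.9]
finger_gap: 0.0204
finger_force: 49.4
```

Emit:
servo_tool --increments '[[[-0.004,0.001,0],[0,0,0],0.0],[[-0.01,0.0024,0],[0,0,0],0.0],[[-0.016,0.0039,0],[0,0,0],0.0],[[-0.022,0.0053,0],[0,0,0],0.0],[[-0.028,0.0068,0],[0,0,0],0.0],[[-0.034,0.0083,0],[0,0,0],0.0],[[-0.04,0.0097,0],[0,0,0],0.0],[[-0.04,0.0097,0],[0,0,0],0.0]]'

```text
time: 12.33
ee_pos: [0.5538, 0.0244, 0.0474]
ee_rot: [0.998, 0.07, 0.003, 0.001]
force: [5.4, -5.6, 3.0]
finger_gap: 0.0204
finger_force: 49.1
```

Emit:
servo_tool --increments '[[[0,0,0],[0,0,0],0.0],[[0,0,0],[0,0,0],0.0],[[0,0,0],[0,0,0],0.0]]'

```text
time: 12.58
ee_pos: [0.5549, 0.0241, 0.0474]
ee_rot: [0.998, 0.07, 0.003, 0.001]
force: [5.4, -4.4, 3.8]
finger_gap: 0.0201
finger_force: 49.2
```

```bash
python3 st.py; python3 w.py w7 wide_bush_centre pin_seat index_point; python3 - <<'E'
import cv2
w=cv2.imread("pics/w7.png")
cv2.imwrite("pics/c7.png",cv2.resize(w[100:340,180:500],(800,600),interpolation=3))
E
```

```text
12.5833 [ 0.0446  0.4885 -0.141   0.9342 -0.0022  3.0463] [0.5549 0.0241 0.0474] [ 5.4282 -4.4279  3.8294] 0.020105930537055478 49.2223706189543
yaw 8.014214984200786 z [ 0.0071 -0.0019 -1.    ]
8 [ 0.1096  0.4079 -0.0137]
12.5833 [0.5549 0.0241 0.0474] yaw 8.014214984200786 -0.99997282766066 0.020105930537055478
wide_bush_centre [368.9 184.5] 0.73 [0.6085 0.0076 0.016 ]
pin_seat [373.  190.3] 0.82 [0.6088 0.0096 0.042 ]
index_point [407.5 203.8] 0.74 [ 0.6035 -0.0094  0.028 ]
```

View pics/c7.png

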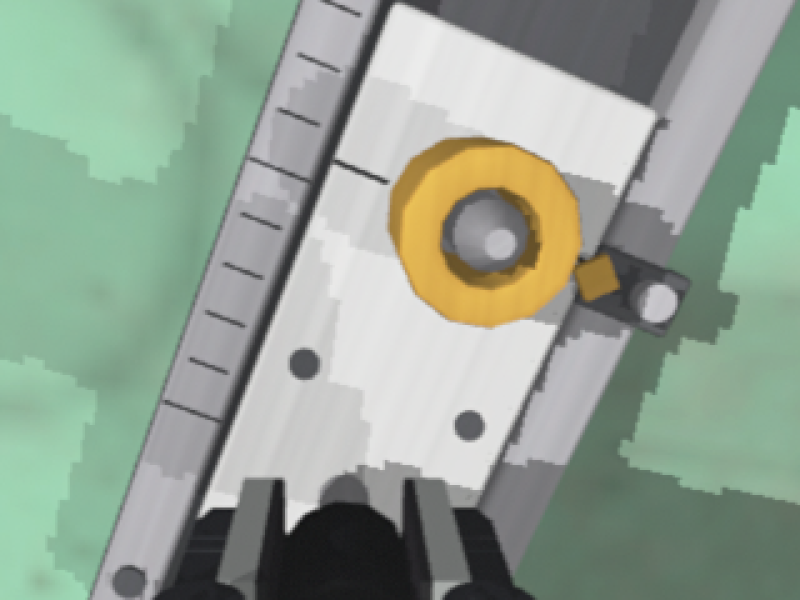

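The line (333,161)–(388,183) extended passes about 10 crop px beyond the index point (598,278), so roughly 2–3 mm of travel is left.

```bash
python3 - <<'E'
from h import *
P=manip.camera_params("wrist");yaw=np.radians(-13.5);u=np.array([np.cos(yaw),np.sin(yaw)]);v=np.array([-u[1],u[0]])
f=lambda a:(180+a[0]*.4-.3,100+a[1]*.4-.3)
g=lambda a,z:atz("wrist",f(a),z,P)[:2]
l1,l2=g((333,161),.026),g((388,183),.026);print("line u,v",l1@u,l1@v,l2@u,l2@v,np.degrees(np.arctan2(*(l1-l2)[::-1]))-90)
p=g((500,243),.064);print("pin",p@u,p@v)
for a in((576,272),(598,278)):
  for z in(.024,.03):i=g(a,z);print("idx",i@u,i@v)
a,b=g((656,112),.026),g((395,5),.026);print("end edge",np.degrees(np.arctan2(*(b-a)[::-1]))-90)
E
```

```text
line u,v 0.5896504569955312 0.17799591856411207 0.5896680624528025 0.16742515253758256 -13.40457479970415
pin 0.589876730947282 0.15258589560538416
idx 0.5872770513754185 0.1284655102950365
idx 0.5876943518659917 0.13032744214865094
idx 0.5877562545653274 0.12414873193219501
idx 0.5881562614564004 0.1261664487173583
end edge -12.843023868402014
```

Emit:
servo_tool --increments '[[[-0.001,0.0002,0],[0,0,0],0.0],[[-0.002,0.0005,0],[0,0,0],0.0],[[-0.002,0.0005,0],[0,0,0],0.0],[[-0.002,0.0005,0],[0,0,0],0.0],[[-0.002,0.0005,0],[0,0,0],0.0],[[-0.002,0.0005,0],[0,0,0],0.0],[[-0.002,0.0005,0],[0,0,0],0.0],[[-0.002,0.0005,0],[0,0,0],0.0]]'

```text
time: 13.45
ee_pos: [0.553, 0.0246, 0.0474]
ee_rot: [0.998, 0.07, 0.003, 0.001]
force: [4.3, -5.2, 3.7]
finger_gap: 0.0204
finger_force: 49.2
```

Emit:
servo_tool --increments '[[[0,0,0],[0,0,0],0.0],[[0,0,0],[0,0,0],0.0],[[0,0,0],[0,0,0],0.0],[[0,0,0],[0,0,0],0.0]]'

```text
time: 13.78
ee_pos: [0.553, 0.0245, 0.0474]
ee_rot: [0.998, 0.07, 0.004, 0.001]
force: [3.4, -5.4, 4.0]
finger_gap: 0.0201
finger_force: 49.2
```

```bash
python3 st.py; python3 w.py w8 pin_seat index_point; python3 - <<'E'
import cv2
w=cv2.imread("pics/w8.png")
cv2.imwrite("pics/c8.png",cv2.resize(w[100:340,180:500],(800,600),interpolation=3))
E
```

```text
13.7833 [ 0.0456  0.4853 -0.1465  0.9319 -0.0023  3.0474] [0.553  0.0245 0.0474] [ 3.398  -5.4418  3.9875] 0.02010073841082788 49.23152925912291
yaw 8.010671126874039 z [ 0.0072 -0.002  -1.    ]
8 [ 0.113   0.4148 -0.0101]
13.7833 [0.553  0.0245 0.0474] yaw 8.010671126874039 -0.9999718489500894 0.02010073841082788
pin_seat [369.5 189.3] 0.67 [0.6071 0.0116 0.042 ]
index_point [411.1 201.3] 0.81 [ 0.6029 -0.0103  0.028 ]
```

View pics/c8.png

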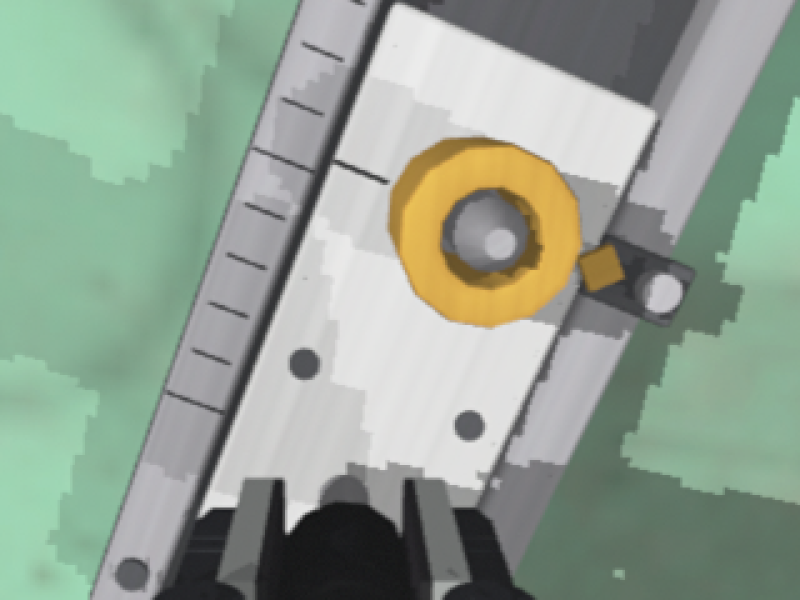

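The extended line (y ≈ 268 at x = 602) now meets the brass point (602,268). The bushing is seated and the carriage is standing still, so I'm handing in.

```bash
python3 -c "
from cell import manip
print(manip.finish_job())"
```

```text
the job is handed in; nothing more can be done
None
```

I handed the job in at about 14 s: by the last wrist picture the wide bushing is fully down on the pin and released, and the gripper is holding the knob with the scribed line level with the index point. I avoided the bottle, stone, disc and pot, but `finish_job()` returned no verdict.

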